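# Sweep the spare jar caps off the board into the tray

### The arm

A 7-joint arm with a two-finger parallel gripper is mounted at the origin on the work surface. World frame = base frame: x ahead of the robot, y to its left, z up, the work surface at z = 0. Lengths are in m, angles in rad, forces in N, time in s.
With the tool pointing down it reaches from about 0.35 to 0.775 m from the base axis. Payload 3.1 kg.
Tool frame: the origin (TCP) lies at the centre of the arm's flange, where the gripper is bolted on; the fingertips stand 173 mm ahead of it and the grasp point (between the pads) lies 155 mm ahead of it; x points along the fingers, y is the direction in which the jaws open and shut, and the axes are right-handed (so a half turn about x gives the same grasp; the last joint's range is limited). The gripper opens to 85 mm and grips with 20 to 120 N. Pads are 22 mm wide; open, the fingers measure 114 mm over their backs; the gripper's body (76 mm by 85 mm) begins 54 mm behind the grasp point. The pads swing forward as they close: fully open they stand 13 mm farther back than shut.
Start: joints at [-1.152, 0.311, 0.014, 1.512, -0.004, 1.319, -0.027], TCP at [0.245, 0.493, 0.405] pointing down, gripper open.
Joint ranges: [-2.7, 2.7], [-0.3, 1.91], [-1.27, 1.3], [0.12, 2.57], [-1.44, 4.58], [0.2, 2.03], [-3.05, 3.05]. Speed limits (rad/s): [2.79, 2.79, 3.14, 3.14, 3.14, 3.14, 3.14].

### API

Orientations are given as a unit quaternion [x, y, z, w].
In Python, from cell import arm gives the robot as it stands.
- The arm moves only by the tool carry_out, never from a script. Its argument "deltas" is a list of rows, each an object with "offset": the shift along the tool's x, y, z in m, a list of three; "twist": the turn, a rotation vector about the tool's x, y, z in rad, a list of three; "hand": the finger opening in m, from 0 to 0.0854. In form: [{"offset": [tx, ty, tz], "twist": [wx, wy, wz], "hand": hand}, ...]. A call has 1 to 20 rows; each row is the pose to reach, as a shift and turn from the pose commanded when the call began, along the tool's axes at that moment; what a row does not reach only later rows make up. A row lasts 1/8 s, in which the tool goes at most 62.5 mm and 10.7 degrees, less where a joint would pass 70% of its speed; a pose out of reach is approached as far as the arm can. A call with a gripper value outside its range is refused whole. The fingers move at their own pace and stop on an object; the grip force is fixed at half the most. Time passes only in rows, so rows that repeat a pose let the fingers close. It gives the time, the measured TCP pose, the force and the opening at its end, in the units of the state.
- arm.read_state(): the state, without advancing time (a new reading comes with each control period).
- arm.camera(name): name is "scene" or "side" or "wrist"; returns a dict with "img" (420x560x3 uint8, red, green, blue), "z_map" (420x560 float32, m along the optical axis (not along the pixel's ray), 0 where there is no reading), "fx", "fy", "cx", "cy" (pixels), "dist" ([k1, k2, p1, p2, k3] as OpenCV has them; the pictures are not rectified), "extrinsics" (4x4, takes a point from camera to world coordinates); the wrist camera has in their place "tool_from_camera" (4x4, takes a point from camera to tool coordinates, whose origin is the TCP and whose axes are the tool frame's). Camera axes: x right, y up, looking along -z (the intrinsics and any distortion apply to the point x, -y, -z); pixel columns grow to the right and rows downward; lengths in m; the calibration is good to about 2 mm. A picture is of the moment at which its call begins: read the wrist's pose just before it.
- arm.close_job(): hands the job in, once; it reports no verdict.
The state is a dict: "time": time; "joint_positions": joint angles; "joint_velocities": joint speeds; "tau": joint torques, N m; "ee_pos": TCP position; "tcp_rot": TCP orientation; "ft_force": force on the tool from outside, world axes, zero at the start; "wrist_torque": the same for the moment, N m; "width": opening from 0.0 (shut) to 1.0 (fully open).
Only numpy, scipy, OpenCV 4.12 (cv2) and the standard library are available. Lean on these libraries where they do the work, as an engineer would, in place of code of your own. Each camera call takes 0.05 s, during which the arm holds its last target.

### The job

Sweep the three loose steel jar caps across the wooden board and over its edge into the low grey metal tray that stands against one side of the board, pushing them along the board with the fingers and never picking them up. Leave the closed glass jar on the board and everything else on the marble where it is.

Things in the scene. Friction and masses are not known exactly. Their poses are not given: they have to be found in the camera images.
- board: wooden board fixed to the marble, 270 mm along its own x, 280 mm along its own y, 30 mm thick with a flat top and no rim. Origin: centre of its underside, on the marble; z up. The tray stands against its +y or its -y side
- tray: low open tray of grey-painted metal, fixed, 270 mm along its own x (parallel to the board's x), 110 mm along y, walls 3 mm thick and 26 mm high (rim 4 mm below the board's top), floor about 3 mm thick. It stands 2 mm from the board's +y or -y side, its full length along it. Origin: centre of its underside
- cap1_center (a point): loose twist-off jar cap of plain steel, a flat disc 40 mm across and 14 mm high lying on the board, 18 g or so. This point is its centre, 7 mm above its underside. The three caps are alike. It and another lie in one row near the board's nearer edge (the edge closest to the robot), one towards each of the board's y sides, at least 55 mm of free board between them
- cap2_center (a point): loose twist-off jar cap of plain steel, a flat disc 40 mm across and 14 mm high lying on the board, 18 g or so. This point is its centre, 7 mm above its underside. The three caps are alike. It shares the row near the board's nearer edge
- cap3_center (a point): loose twist-off jar cap of plain steel, a flat disc 40 mm across and 14 mm high lying on the board, 18 g or so. This point is its centre, 7 mm above its underside. The three caps are alike. It lies alone, in a row near the board's far edge
- cap1: the same cap as cap1_center; origin: centre of its underside
- cap2: the same cap as cap2_center; origin: centre of its underside
- cap3: the same cap as cap3_center; origin: centre of its underside
- jar: closed squat grey-glass jar with a steel twist cap, 54 mm across, 60 mm high, standing on the middle of the board between the two rows of caps; stays where it is. Origin: centre of its underside
- spatula: grey silicone spatula, 260 mm long, lying on the marble beside the board opposite the tray, under 30 mm high; stays. Origin: near its middle, on the underside
- pan: steel paella pan, 260 mm across, 50 mm high, with two loop handles, on the robot's right; stays. Origin: centre of its underside
- mortar: white ceramic mortar, 110 mm across, 80 mm high, with its pestle leaning in it up to 130 mm, on the left; stays. Origin: centre of its underside
- salt: terracotta salt bowl, 80 mm across, 40 mm high, beyond the board; stays. Origin: centre of its underside

How it is judged:
By the outcome, as a careful person would: the job done as asked, in the order asked, and still so for the second after the job is handed in, with the robot touching nothing.
It also fails if it takes over 54 s, if anything falls off the work surface, if the arm or the gripper's body presses on something with over 40 N, if the wrist force passes 120 N, or if a joint passes its speed limit or range.

## Working session

There is one attempt and no reset: what is moved stays moved. The work goes in short steps, Python scripts to look and compute and a tool call to move; the robot and the scene stay as the last step left them, time stands still between calls to the robot, and variables do not carry over. Pictures are saved under pics/ and viewed, and the job is handed in when it is done.

Besides the shell and the picture viewer there is one more tool, called after ">>>" as a command line: name --argument value ..., lists and objects as JSON in quotes. carry_out: Moves the arm, as the interface text tells. Its arguments: {"type":"object","properties":{"deltas":{"type":"array"}},"required":["deltas"]}

```bash
mkdir -p pics; ls; cat > h.py <<'E'
import numpy as np,cv2
from cell import arm
def K(c): return np.array([[c['fx'],0,c['cx']],[0,c['fy'],c['cy']],[0,0,1.]])
def ray(c,uv,T):
    p=cv2.undistortPoints(np.array(uv,float).reshape(-1,1,2),K(c),np.array(c['dist'])).reshape(-1,2)
    d=np.c_[p[:,0],-p[:,1],-np.ones(len(p))]
    return T[:3,3],d@T[:3,:3].T
def onplane(c,uv,T,z):
    o,d=ray(c,uv,T); return o+d*((z-o[2])/d[:,2])[:,None]
E
python3 - <<'E'
from h import *
s=arm.read_state();print(s)
for n in['scene','side','wrist']:
    c=arm.camera(n);np.save(n+'.npy',c,allow_pickle=True);cv2.imwrite(f'pics/{n}0.png',c['img'][...,::-1])
    print(n,{k:v for k,v in c.items() if k not in('img','z_map')})
E
```

```text
pics
{'time': 0.0, 'joint_positions': array([-1.15170265,  0.31171915,  0.01398144,  1.51310617, -0.00440311,
        1.31915993, -0.02723903]), 'joint_velocities': array([ 0.00153097,  0.00155752, -0.00080692,  0.00048465,  0.00100741,
       -0.00056514, -0.00063232]), 'tau': array([-4.48670398e-04, -3.79911089e+01,  1.45851974e-01, -2.30600309e+01,
        1.21374498e-02,  1.34395680e-02,  2.80766062e-05]), 'ee_pos': array([0.24438581, 0.49235491, 0.40360429]), 'tcp_rot': array([ 0.16064176,  0.6885848 , -0.1622811 ,  0.68826597]), 'ft_force': array([-0.47182933, -0.04169964,  0.24892529]), 'wrist_torque': array([-0.04880266,  0.01559711, -0.01326749]), 'width': 0.9961558897746929}
scene {'fx': 436.63003843391084, 'fy': 436.63003843391084, 'cx': 286.1093767322016, 'cy': 214.34561093651288, 'dist': array([0.04549001, 0.        , 0.        , 0.        , 0.        ]), 'extrinsics': array([[ 0.73657929, -0.44801582,  0.50668804,  1.33943153],
       [ 0.67615842,  0.46988665, -0.56746483, -0.82659884],
       [ 0.01614727,  0.76058423,  0.64903844,  0.95853956],
       [ 0.        ,  
[... 346 characters left out ...]
486695,  0.74906184],
       [ 0.01781485,  0.65458245,  0.75578069,  1.08028215],
       [ 0.        ,  0.        ,  0.        ,  1.        ]])}
wrist {'fx': 319.37351973957743, 'fy': 319.37351973957743, 'cx': 284.78769242318816, 'cy': 207.30381543701156, 'dist': array([-0.04854083,  0.        ,  0.        ,  0.        ,  0.        ]), 'tool_from_camera': array([[ 2.19385609e-04,  2.81216148e-01, -9.59644429e-01,
         3.12140971e-02],
       [ 9.99999930e-01, -3.51434730e-04,  1.25626190e-04,
        -1.32708945e-03],
       [-3.01924267e-04, -9.59644390e-01, -2.81216205e-01,
        -7.00816484e-02],
       [ 0.00000000e+00,  0.00000000e+00,  0.00000000e+00,
         1.00000000e+00]])}
```

View pics/scene0.png

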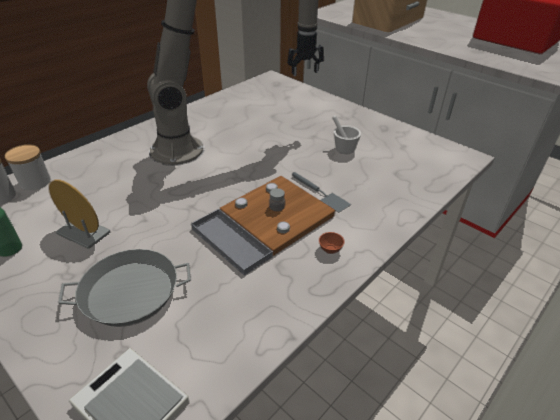

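View pics/side0.png

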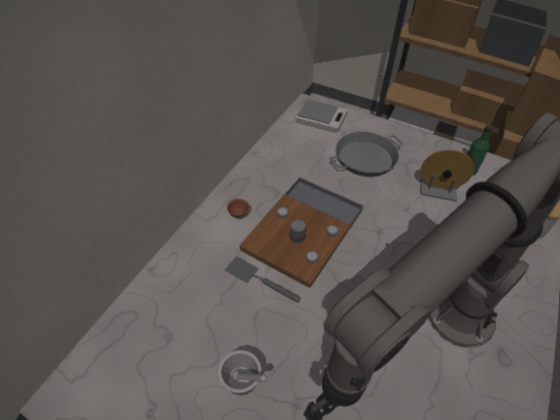

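View pics/wrist0.png

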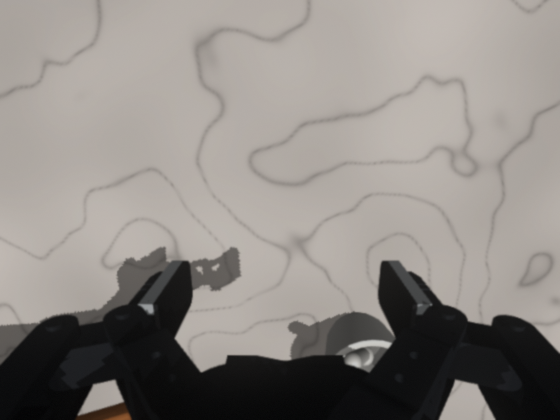

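Scene view: the board is around (277,213) with the tray on its lower left at (232,238), which is the robot's right (-y). Caps are at about (241,203), (271,188) and (283,227), and the jar is at (277,198). In the side view the caps are at about (332,230), (312,257) and (283,212), and the jar is at (298,230). Now I'll measure.

```bash
python3 - <<'E'
from h import *
R={}
for n,roi in [('scene',(190,170,345,275)),('side',(235,175,370,290))]:
    c=np.load(n+'.npy',allow_pickle=True).item();T=c['extrinsics']
    hsv=cv2.cvtColor(c['img'],cv2.COLOR_RGB2HSV)
    x0,y0,x1,y1=roi
    m=((hsv[...,0]<22)&(hsv[...,1]>110)).astype(np.uint8); 
    k=np.zeros_like(m);k[y0:y1,x0:x1]=1;m*=k
    if n=='scene': pass
    nl,l,st,ce=cv2.connectedComponentsWithStats(m);i=1+st[1:,4].argmax()
    mb=(l==i).astype(np.uint8)
    cn=max(cv2.findContours(mb,0,2)[0],key=cv2.contourArea);h=cv2.convexHull(cn)
    ap=cv2.approxPolyDP(h,6,True).reshape(-1,2);print(n,'board quad px',ap.tolist())
    print(onplane(c,ap,T,.03).round(4).tolist())
    r=cv2.minAreaRect(onplane(c,h.reshape(-1,2),T,.03)[:,:2].astype(np.float32)*1000);print('rect',r)
    # caps: within hull, non wood
    f=cv2.fillConvexPoly(np.zeros_like(m),h,1)
    q=(f==1)&(hsv[...,1]<90);nl,l,st,ce=cv2.connectedComponentsWithStats(q.astype(np.uint8))
    for j in range(1,nl):
        if st[j,4]>25: print(st[j].tolist(),ce[j].round(1),'z44',onplane(c,ce[j:j+1],T,.037).round(4)[0])
    cv2.imwrite(f'pics/{n}_crop.png',cv2.resize(c['img'][y0:y1,x0:x1,::-1],None,fx=4.5,fy=4.5,interpolation=2))
E
```

```text
scene board quad px [[281, 176], [334, 210], [273, 254], [221, 207]]
[[0.4552, 0.1312, 0.03], [0.7147, 0.1115, 0.03], [0.7087, -0.1747, 0.03], [0.4323, -0.1365, 0.03]]
rect ((581.145263671875, -20.782867431640625), (287.8127136230469, 281.3525085449219), 85.70943450927734)
[266, 183, 19, 28, 390] [275.4 196.6] z44 [0.5307 0.0225 0.037 ]
[235, 197, 12, 12, 115] [240.5 202.4] z44 [ 0.4677 -0.0807  0.037 ]
[234, 220, 40, 34, 91] [256.8 239.2] z44 [ 0.6342 -0.1683  0.037 ]
[277, 221, 13, 13, 132] [282.9 226.8] z44 [ 0.6535 -0.0724  0.037 ]
side board quad px [[283, 196], [348, 225], [309, 286], [241, 249]]
[[0.6908, -0.1486, 0.03], [0.4312, -0.135, 0.03], [0.4466, 0.1471, 0.03], [0.7001, 0.1276, 0.03]]
rect ((568.3555908203125, -4.451202392578125), (285.5559997558594, 267.0452575683594), 85.61688995361328)
[277, 207, 12, 12, 112] [282.3 212.2] z44 [ 0.6538 -0.0723  0.037 ]
[290, 220, 16, 22, 314] [297.5 230.5] z44 [ 0.5711 -0.0246  0.037 ]
[326, 225, 13, 12, 124] [332.  230.5] z44 [ 0.4688 -0.0806  0.037 ]
[305, 251, 14, 13, 141] [311.5 256.9] z44 [0.484  0.0505 0.037 ]
```

View pics/scene_crop.png

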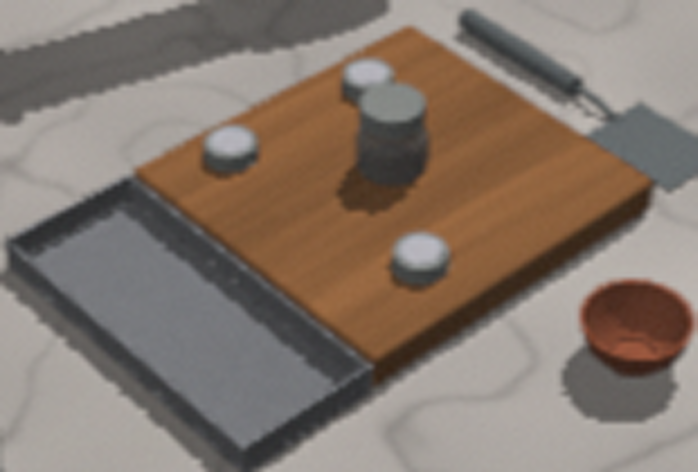

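View pics/side_crop.png

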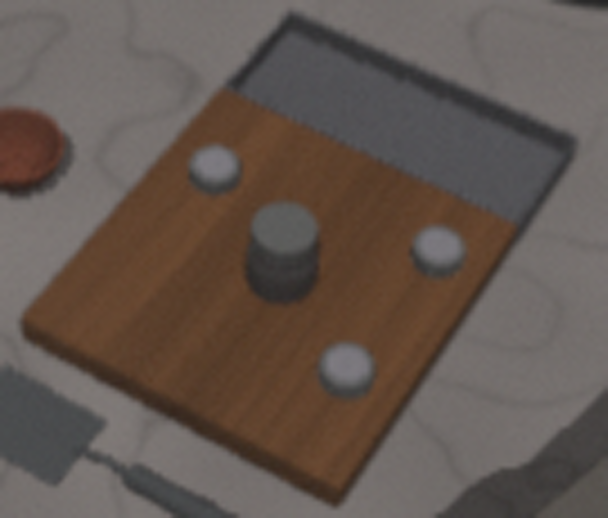

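```bash
cat >> h.py <<'E'
from scipy.spatial.transform import Rotation as Ro
def down(yaw): # tool x down, tool y at world heading yaw
    y=np.array([np.cos(yaw),np.sin(yaw),0]);x=np.array([0,0,-1.])
    return Ro.from_matrix(np.c_[x,y,np.cross(x,y)])
def rows(p0,R0,wps):
    for p,R in wps:
        print('off',(R0.inv().apply(np.array(p)-p0)).round(4),'tw',(R0.inv()*R).as_rotvec().round(3))
E
python3 - <<'E'
from h import *
s=arm.read_state();R=Ro.from_quat(s['tcp_rot']);print(R.as_matrix().round(3))
# jar & caps triangulate tops
for n,uv in [('scene',[[392,104]]),('side',[[283,229]])]:
    c=np.load(n+'.npy',allow_pickle=True).item();x0,y0=(190,170) if n=='scene' else (235,175)
    uv=(np.array(uv)+.5)/4.5-.5+[x0,y0];print('jar top',n,onplane(c,uv,c['extrinsics'],.09).round(4))
    m=[[366,75],[231,144],[420,251]] if n=='scene' else [[348,363],[439,244],[215,160]]
    uv=(np.array(m)+.5)/4.5-.5+[x0,y0];print('cap tops',onplane(c,uv,c['extrinsics'],.044).round(4))
    if n=='scene': p=[[13,245],[243,452],[372,370],[135,182]]
    else: p=[[292,12],[575,140],[518,222],[222,90]]
    uv=(np.array(p)+.5)/4.5-.5+[x0,y0];print('tray rim',onplane(c,uv,c['extrinsics'],.026).round(4).tolist())
E
```

```text
[[-0.001  0.445  0.896]
 [-0.002  0.896 -0.445]
 [-1.    -0.002  0.   ]]
jar top scene [[ 0.566  -0.0085  0.09  ]]
cap tops [[ 0.4853  0.0475  0.044 ]
 [ 0.4724 -0.0827  0.044 ]
 [ 0.6543 -0.0731  0.044 ]]
tray rim [[0.4278, -0.2521, 0.026], [0.6892, -0.2754, 0.026], [0.6982, -0.1668, 0.026], [0.4371, -0.1472, 0.026]]
jar top side [[ 0.5637 -0.0038  0.09  ]]
cap tops [[ 0.4838  0.0489  0.044 ]
 [ 0.4696 -0.0818  0.044 ]
 [ 0.6552 -0.0753  0.044 ]]
tray rim [[0.6831, -0.2702, 0.026], [0.4191, -0.248, 0.026], [0.4283, -0.1457, 0.026], [0.6928, -0.1599, 0.026]]
```

```bash
python3 - <<'E'
from h import *
p0=np.array([.245,.493,.405]);R0=down(np.radians(63.6));y=down(np.radians(30))
rows(p0,R0,[([.4475,-.043,.36],y),([.4475,-.043,.26],y)])
E
```

```text
off [ 0.045  -0.3901  0.4197] tw [0.586 0.    0.   ]
off [ 0.145  -0.3901  0.4197] tw [0.586 0.    0.   ]
```

>>> carry_out --deltas '[{"offset": [0.004,-0.03,0.032],"twist": [0.05,0,0],"hand": 0.026},{"offset": [0.008,-0.065,0.07],"twist": [0.1,0,0],"hand": 0.026},{"offset": [0.012,-0.1,0.107],"twist": [0.15,0,0],"hand": 0.026},{"offset": [0.016,-0.135,0.145],"twist": [0.2,0,0],"hand": 0.026},{"offset": [0.02,-0.17,0.183],"twist": [0.25,0,0],"hand": 0.026},{"offset": [0.024,-0.205,0.22],"twist": [0.3,0,0],"hand": 0.026},{"offset": [0.028,-0.24,0.258],"twist": [0.36,0,0],"hand": 0.026},{"offset": [0.032,-0.275,0.296],"twist": [0.42,0,0],"hand": 0.026},{"offset": [0.036,-0.31,0.333],"twist": [0.47,0,0],"hand": 0.026},{"offset": [0.04,-0.345,0.371],"twist": [0.53,0,0],"hand": 0.026},{"offset": [0.043,-0.37,0.4],"twist": [0.57,0,0],"hand": 0.026},{"offset": [0.045,-0.39,0.42],"twist": [0.586,0,0],"hand": 0.026},{"offset": [0.085,-0.39,0.42],"twist": [0.586,0,0],"hand": 0.026},{"offset": [0.125,-0.39,0.42],"twist": [0.586,0,0],"hand": 0.026},{"offset": [0.145,-0.39,0.42],"twist": [0.586,0,0],"hand": 0.026},{"offset": [0.145,-0.39,0.42],"twist": [0.586,0,0],"hand": 0.026},{"offset": [0.145,-0.39,0.42],"twist": [0.586,0,0],"hand": 0.026}]'

```text
time: 2.28
ee_pos: [0.4479, -0.0435, 0.2605]
tcp_rot: [0.354, 0.612, -0.353, 0.613]
ft_force: [0.3, 0.3, 1.0]
width: 0.3
```

```bash
python3 - <<'E'
from h import *
s=arm.read_state();R=Ro.from_quat(s['tcp_rot']);print(s['ee_pos'],R.as_matrix().round(3),s['width'],s['ft_force'],s['joint_positions'].round(2))
ims=[]
for n in['scene','side','wrist']:
    c=arm.camera(n);np.save(n+'1.npy',c,allow_pickle=True)
    im=c['img'][...,::-1]
    if n=='scene': im=cv2.resize(im[120:280,180:350],None,fx=3.5,fy=3.5,interpolation=2)
    if n=='side': im=cv2.resize(im[150:310,220:390],None,fx=3.5,fy=3.5,interpolation=2)
    cv2.imwrite(f'pics/{n}1.png',im)
# wrist caps at plane
c=np.load('wrist1.npy',allow_pickle=True).item()
E
```

```text
[ 0.44785099 -0.04348246  0.26049955] [[ 0.002  0.866  0.5  ]
 [-0.     0.5   -0.866]
 [-1.     0.001  0.001]] 0.30030642845611943 [0.28689919 0.30309306 1.00667234] [-0.4   0.28  0.55  1.99 -0.18  0.92  0.76]
```

View pics/wrist1.png

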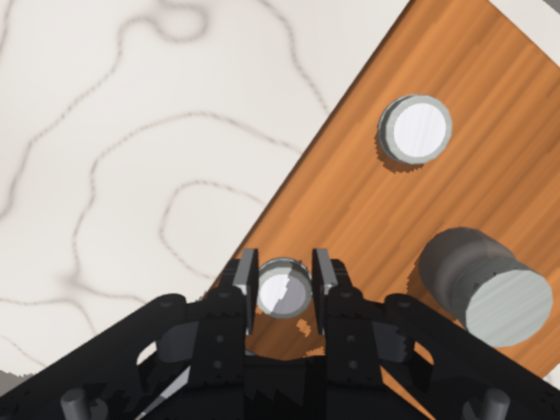

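View pics/scene1.png

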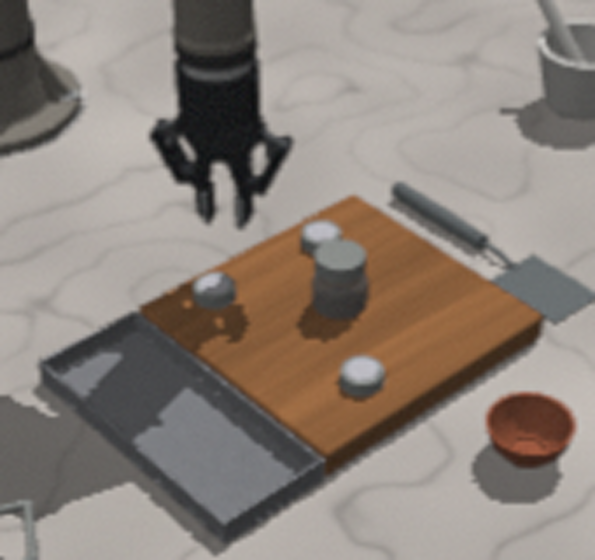

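View pics/side1.png

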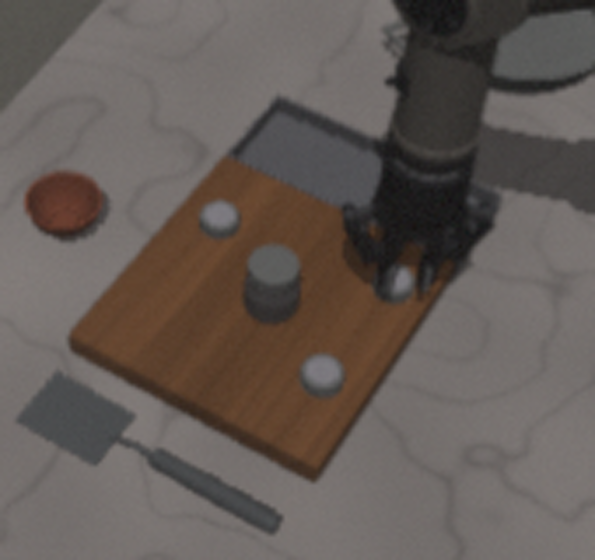

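```bash
python3 - <<'E'
from h import *
s=arm.read_state();c=np.load('wrist1.npy',allow_pickle=True).item()
T=np.eye(4);T[:3,:3]=Ro.from_quat(s['tcp_rot']).as_matrix();T[:3,3]=s['ee_pos'];T=T@c['tool_from_camera']
print(onplane(c,[[284,290],[418,129]],T,.044).round(4),onplane(c,[[510,308]],T,.09).round(4))
E
```

```text
[[ 0.4686 -0.0798  0.044 ]
 [ 0.4832  0.0481  0.044 ]] [[ 0.5627 -0.0074  0.09  ]]
```

Wrist view: cap1 is at (284,290), centred between the fingers, cap2 is at (418,129) and the jar top is at (510,308). These agree with the other cameras to about 2 mm. Next, a careful descent.

>>> carry_out --deltas '[{"offset": [0.015,0,0],"twist": [0,0,0],"hand": 0.026},{"offset": [0.03,0,0],"twist": [0,0,0],"hand": 0.026},{"offset": [0.038,0,0],"twist": [0,0,0],"hand": 0.026},{"offset": [0.044,0,0],"twist": [0,0,0],"hand": 0.026},{"offset": [0.048,0,0],"twist": [0,0,0],"hand": 0.026},{"offset": [0.05,0,0],"twist": [0,0,0],"hand": 0.026},{"offset": [0.05,0,0],"twist": [0,0,0],"hand": 0.026}]'

```text
time: 3.3
ee_pos: [0.4475, -0.0434, 0.2098]
tcp_rot: [0.353, 0.612, -0.353, 0.613]
ft_force: [-0.1, 0.2, 0.4]
width: 0.304
```

```bash
python3 - <<'E'
from h import *
s=arm.read_state();print(s['ee_pos'],s['ft_force'])
c=arm.camera('scene');cv2.imwrite('pics/scene2.png',cv2.resize(c['img'][150:270,190:320,::-1],None,fx=4.5,fy=4.5,interpolation=2))
E
```

```text
[ 0.44745001 -0.04344585  0.20977764] [-0.14192904  0.16147238  0.37676588]
```

View pics/scene2.png

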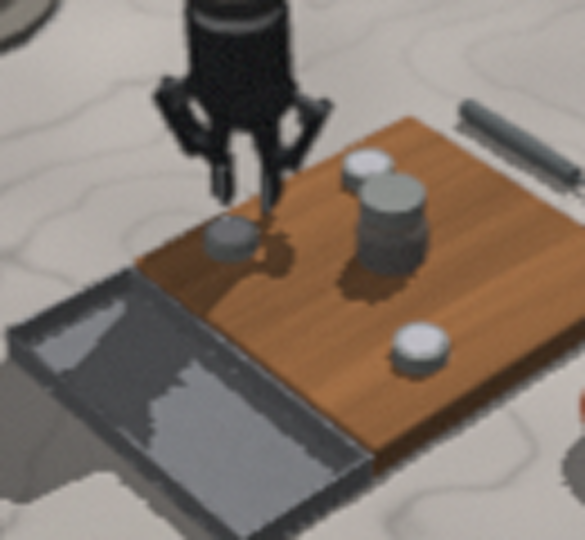

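The fingers are at (222,190) and (270,205), behind cap1 at (232,240), just clear of the board and with no contact force. I'll go 5 mm lower and push.

>>> carry_out --deltas '[{"offset": [0.003,0,0],"twist": [0,0,0],"hand": 0.026},{"offset": [0.005,0,0],"twist": [0,0,0],"hand": 0.026},{"offset": [0.005,0,0.006],"twist": [0,0,0],"hand": 0.026},{"offset": [0.005,0,0.012],"twist": [0,0,0],"hand": 0.026},{"offset": [0.005,0,0.018],"twist": [0,0,0],"hand": 0.026},{"offset": [0.005,0,0.025],"twist": [0,0,0],"hand": 0.026},{"offset": [0.005,0,0.032],"twist": [0,0,0],"hand": 0.026},{"offset": [0.005,0,0.04],"twist": [0,0,0],"hand": 0.026},{"offset": [0.005,0,0.048],"twist": [0,0,0],"hand": 0.026},{"offset": [0.005,0,0.056],"twist": [0,0,0],"hand": 0.026},{"offset": [0.005,0,0.056],"twist": [0,0,0],"hand": 0.026}]'

```text
time: 4.72
ee_pos: [0.4757, -0.0928, 0.2048]
tcp_rot: [0.354, 0.612, -0.354, 0.613]
ft_force: [-0.3, 0.3, 0.3]
width: 0.307
```

```bash
python3 - <<'E'
from h import *
s=arm.read_state();print(s['ee_pos'],s['ft_force'])
c=arm.camera('scene');cv2.imwrite('pics/scene3.png',cv2.resize(c['img'][150:270,190:320,::-1],None,fx=4.5,fy=4.5,interpolation=2))
E
```

```text
[ 0.47572127 -0.09279745  0.20479924] [-0.31424397  0.25786506  0.25529141]
```

View pics/scene3.png

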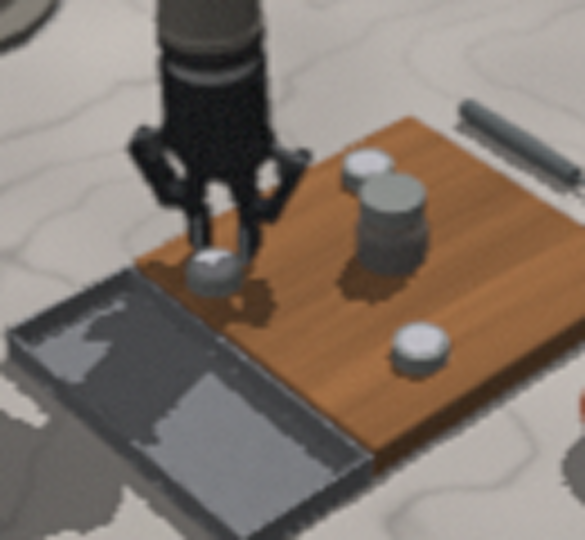

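Cap1 is moving ahead of the fingers and sits at (215,270). I'll carry on over the edge.

>>> carry_out --deltas '[{"offset": [0,0,0.008],"twist": [0,0,0],"hand": 0.026},{"offset": [0,0,0.016],"twist": [0,0,0],"hand": 0.026},{"offset": [0,0,0.024],"twist": [0,0,0],"hand": 0.026},{"offset": [0,0,0.032],"twist": [0,0,0],"hand": 0.026},{"offset": [0,0,0.04],"twist": [0,0,0],"hand": 0.026},{"offset": [0,0,0.048],"twist": [0,0,0],"hand": 0.026},{"offset": [0,0,0.056],"twist": [0,0,0],"hand": 0.026},{"offset": [0,0,0.064],"twist": [0,0,0],"hand": 0.026},{"offset": [0,0,0.072],"twist": [0,0,0],"hand": 0.026},{"offset": [0,0,0.076],"twist": [0,0,0],"hand": 0.026},{"offset": [0,0,0.076],"twist": [0,0,0],"hand": 0.026},{"offset": [-0.03,0,0.076],"twist": [0,0,0],"hand": 0.026},{"offset": [-0.08,0,0.076],"twist": [0,0,0],"hand": 0.026},{"offset": [-0.1,0,0.076],"twist": [0,0,0],"hand": 0.026}]'

```text
time: 6.52
ee_pos: [0.5141, -0.1579, 0.3076]
tcp_rot: [0.354, 0.611, -0.353, 0.614]
ft_force: [0.9, -0.1, -0.1]
width: 0.305
```

```bash
python3 - <<'E'
from h import *
s=arm.read_state();print(s['ee_pos'],s['ft_force'])
c=arm.camera('scene');cv2.imwrite('pics/scene4.png',cv2.resize(c['img'][150:280,180:340,::-1],None,fx=4.5,fy=4.5,interpolation=2))
# next: tool target for cap2: p0 commanded
p0=np.array([.4475,-.043,.205])+down(np.radians(30)).apply([-.1,0,.132]);print(p0)
u=np.array([-.087,-.996,0]);Y=down(np.radians(-5))
u=np.array([.462-.4845,-.17-.0485,0]);u/=np.linalg.norm(u);a=np.arctan2(u[0],-u[1]);print(np.degrees(a));Y=down(a)
st=np.array([.4845,.0485,0])-.05*u
rows(p0,down(np.radians(30)),[(st+[0,0,.305],Y),(st+[0,0,.205],Y)])
E
```

```text
[ 0.5141014  -0.15792867  0.30764808] [ 0.86884831 -0.05436635 -0.13371594]
[ 0.5135     -0.15731535  0.305     ]
-5.87930049447543
off [ 0.      0.1071 -0.2333] tw [0.626 0.    0.   ]
off [ 0.1     0.1071 -0.2333] tw [0.626 0.    0.   ]
```

View pics/scene4.png

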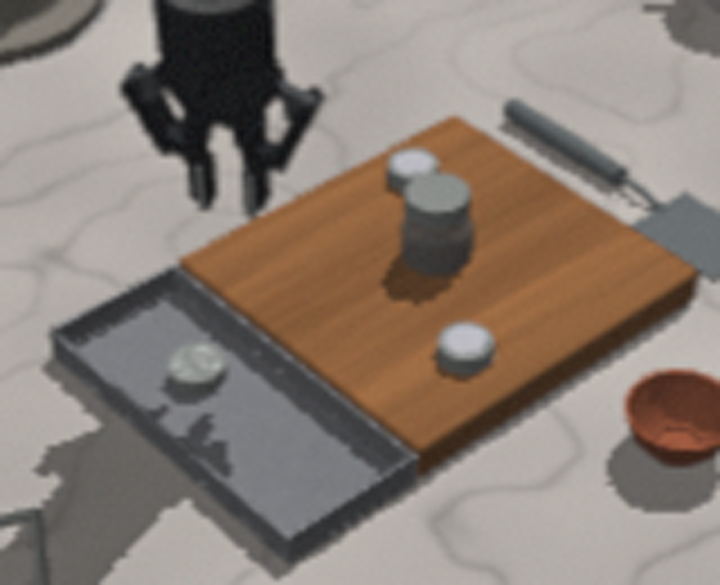

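Cap1 lies in the tray at (197,365), flipped. Next is cap2, approached from behind it at height.

>>> carry_out --deltas '[{"offset": [0,0.015,-0.035],"twist": [0.12,0,0],"hand": 0.026},{"offset": [0,0.034,-0.075],"twist": [0.25,0,0],"hand": 0.026},{"offset": [0,0.055,-0.12],"twist": [0.37,0,0],"hand": 0.026},{"offset": [0,0.076,-0.165],"twist": [0.5,0,0],"hand": 0.026},{"offset": [0,0.095,-0.207],"twist": [0.6,0,0],"hand": 0.026},{"offset": [0,0.107,-0.233],"twist": [0.626,0,0],"hand": 0.026},{"offset": [0,0.107,-0.233],"twist": [0.626,0,0],"hand": 0.026},{"offset": [0.04,0.107,-0.233],"twist": [0.626,0,0],"hand": 0.026},{"offset": [0.07,0.107,-0.233],"twist": [0.626,0,0],"hand": 0.026},{"offset": [0.09,0.107,-0.233],"twist": [0.626,0,0],"hand": 0.026},{"offset": [0.1,0.107,-0.233],"twist": [0.626,0,0],"hand": 0.026},{"offset": [0.1,0.107,-0.233],"twist": [0.626,0,0],"hand": 0.026}]'

```text
time: 8.07
ee_pos: [0.4896, 0.0963, 0.2046]
tcp_rot: [-0.525, -0.473, 0.525, -0.474]
ft_force: [0.5, -0.5, 0.2]
width: 0.306
```

```bash
python3 - <<'E'
from h import *
s=arm.read_state();print(s['ee_pos'],s['ft_force'],Ro.from_quat(s['tcp_rot']).as_matrix().round(3))
c=arm.camera('wrist');cv2.imwrite('pics/wrist5.png',c['img'][...,::-1])
E
```

```text
[0.48959141 0.09630312 0.20457762] [ 0.47295653 -0.47890843  0.2219248 ] [[-0.     0.995 -0.103]
 [-0.001 -0.103 -0.995]
 [-1.    -0.     0.001]]
```

View pics/wrist5.png

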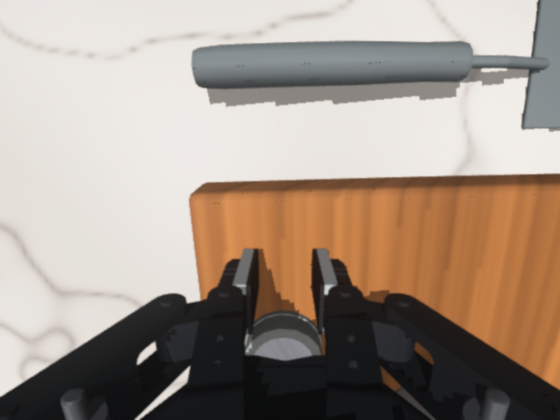

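Cap2 sits centred ahead of the fingers at (283,340). Pushing it along the near row.

>>> carry_out --deltas '[{"offset": [0,0,0.008],"twist": [0,0,0],"hand": 0.026},{"offset": [0,0,0.016],"twist": [0,0,0],"hand": 0.026},{"offset": [0,0,0.024],"twist": [0,0,0],"hand": 0.026},{"offset": [0,0,0.032],"twist": [0,0,0],"hand": 0.026},{"offset": [0,0,0.04],"twist": [0,0,0],"hand": 0.026},{"offset": [0,0,0.05],"twist": [0,0,0],"hand": 0.026},{"offset": [0,0,0.06],"twist": [0,0,0],"hand": 0.026},{"offset": [0,0,0.07],"twist": [0,0,0],"hand": 0.026},{"offset": [0,0,0.08],"twist": [0,0,0],"hand": 0.026},{"offset": [0,0,0.09],"twist": [0,0,0],"hand": 0.026},{"offset": [0,0,0.1],"twist": [0,0,0],"hand": 0.026},{"offset": [0,0,0.11],"twist": [0,0,0],"hand": 0.026},{"offset": [0,0,0.12],"twist": [0,0,0],"hand": 0.026},{"offset": [0,0,0.13],"twist": [0,0,0],"hand": 0.026},{"offset": [0,0,0.14],"twist": [0,0,0],"hand": 0.026},{"offset": [0,0,0.15],"twist": [0,0,0],"hand": 0.026},{"offset": [0,0,0.16],"twist": [0,0,0],"hand": 0.026},{"offset": [0,0,0.16],"twist": [0,0,0],"hand": 0.026}]'

```text
time: 10.38
ee_pos: [0.473, -0.0628, 0.2047]
tcp_rot: [-0.525, -0.473, 0.525, -0.474]
ft_force: [1.1, 0.1, -0.4]
width: 0.306
```

```bash
python3 - <<'E'
from h import *
s=arm.read_state();print(s['ee_pos'],s['ft_force'])
c=arm.camera('scene');cv2.imwrite('pics/scene6.png',cv2.resize(c['img'][150:280,180:340,::-1],None,fx=4.5,fy=4.5,interpolation=2))
E
```

```text
[ 0.47298367 -0.06281676  0.20473788] [ 1.06724805  0.07956804 -0.38996239]
```

View pics/scene6.png

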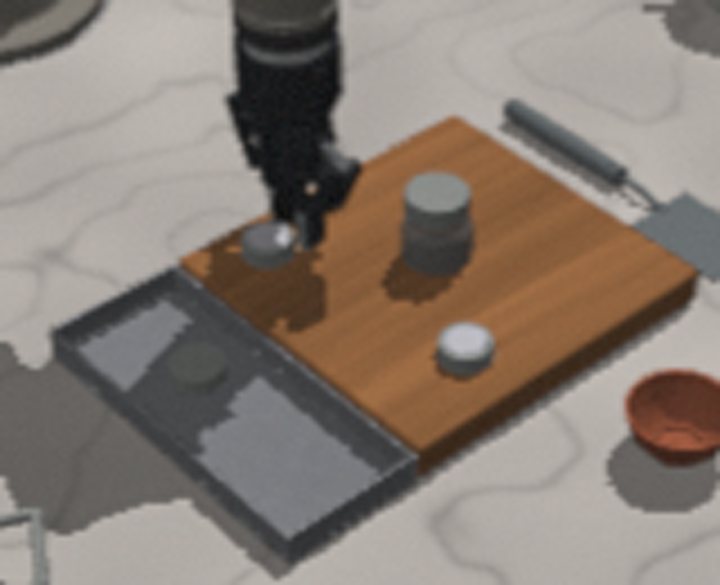

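Cap2 is ahead of the fingers at (268,243) and the jar is unmoved at (438,225). Finishing the push.

>>> carry_out --deltas '[{"offset": [0,0,0.008],"twist": [0,0,0],"hand": 0.026},{"offset": [0,0,0.016],"twist": [0,0,0],"hand": 0.026},{"offset": [0,0,0.024],"twist": [0,0,0],"hand": 0.026},{"offset": [0,0,0.032],"twist": [0,0,0],"hand": 0.026},{"offset": [0,0,0.04],"twist": [0,0,0],"hand": 0.026},{"offset": [0,0,0.048],"twist": [0,0,0],"hand": 0.026},{"offset": [0,0,0.056],"twist": [0,0,0],"hand": 0.026},{"offset": [0,0,0.064],"twist": [0,0,0],"hand": 0.026},{"offset": [0,0,0.072],"twist": [0,0,0],"hand": 0.026},{"offset": [0,0,0.08],"twist": [0,0,0],"hand": 0.026},{"offset": [0,0,0.088],"twist": [0,0,0],"hand": 0.026},{"offset": [0,0,0.096],"twist": [0,0,0],"hand": 0.026},{"offset": [0,0,0.096],"twist": [0,0,0],"hand": 0.026},{"offset": [-0.03,0,0.096],"twist": [0,0,0],"hand": 0.026},{"offset": [-0.08,0,0.096],"twist": [0,0,0],"hand": 0.026},{"offset": [-0.12,0,0.096],"twist": [0,0,0],"hand": 0.026},{"offset": [-0.12,0,0.096],"twist": [0,0,0],"hand": 0.026}]'

```text
time: 12.55
ee_pos: [0.4647, -0.1576, 0.328]
tcp_rot: [0.526, 0.472, -0.523, 0.476]
ft_force: [0.5, -0.7, 0.7]
width: 0.302
```

```bash
python3 - <<'E'
from h import *
s=arm.read_state();print(s['ee_pos'],s['ft_force'])
c=arm.camera('scene');cv2.imwrite('pics/scene7.png',cv2.resize(c['img'][150:280,180:340,::-1],None,fx=4.5,fy=4.5,interpolation=2))
p0=s['ee_pos'];R0=Ro.from_quat(s['tcp_rot'])
Y=down(np.radians(-5));u=np.array([-.087,-.996,0]);st=np.array([.655,-.0745,0])-.05*u;print(st)
rows(p0,R0,[(st+[0,0,.325],Y),(st+[0,0,.205],Y)])
E
```

```text
[ 0.46474184 -0.1575929   0.32795919] [ 0.530334   -0.69928432  0.73138245]
[ 0.65935 -0.0247   0.     ]
off [ 0.0043  0.1801 -0.1519] tw [-0.014  0.    -0.008]
off [ 0.1243  0.1792 -0.1519] tw [-0.014  0.    -0.008]
```

View pics/scene7.png

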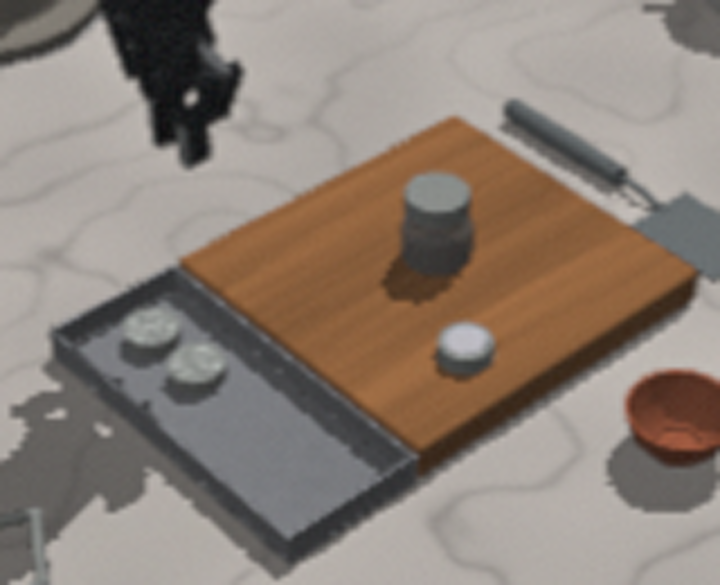

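Caps 1 and 2 lie side by side in the tray at (197,365) and (152,330). Moving over the jar to behind cap3, at (465,348).

>>> carry_out --deltas '[{"offset": [0,0.03,-0.025],"twist": [0,0,0],"hand": 0.026},{"offset": [0,0.065,-0.055],"twist": [-0.005,0,0],"hand": 0.026},{"offset": [0,0.1,-0.085],"twist": [-0.01,0,0],"hand": 0.026},{"offset": [0,0.135,-0.115],"twist": [-0.015,0,0],"hand": 0.026},{"offset": [0,0.165,-0.14],"twist": [-0.015,0,0],"hand": 0.026},{"offset": [0,0.181,-0.152],"twist": [-0.015,0,0],"hand": 0.026},{"offset": [0,0.181,-0.152],"twist": [-0.015,0,0],"hand": 0.026},{"offset": [0,0.181,-0.152],"twist": [-0.015,0,0],"hand": 0.026},{"offset": [0.03,0.181,-0.152],"twist": [-0.015,0,0],"hand": 0.026},{"offset": [0.03,0.181,-0.152],"twist": [-0.015,0,0],"hand": 0.026}]'

```text
time: 13.85
ee_pos: [0.6569, -0.0251, 0.2922]
tcp_rot: [-0.52, -0.479, 0.523, -0.475]
ft_force: [-0.4, 0.4, -0.3]
width: 0.303
```

```bash
python3 - <<'E'
from h import *
s=arm.read_state();print(s['ee_pos'],s['ft_force'],s['joint_positions'].round(2))
c=arm.camera('wrist');cv2.imwrite('pics/wrist8.png',c['img'][...,::-1])
T=np.eye(4);T[:3,:3]=Ro.from_quat(s['tcp_rot']).as_matrix();T[:3,3]=s['ee_pos'];T=T@c['tool_from_camera']
np.save('w8.npy',[T,c],allow_pickle=True) if 0 else None
E
```

```text
[ 0.65686346 -0.02510958  0.29220424] [-0.44444915  0.37449073 -0.26292883] [-0.33  0.66  0.57  1.36 -0.36  1.23  0.17]
```

View pics/wrist8.png

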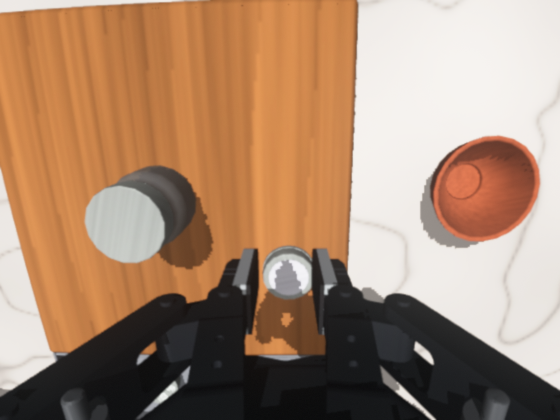

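The jar at (125,222) stands well clear, and cap3 is at (289,272), nearly centred. Descending with a 2 mm sideways correction.

>>> carry_out --deltas '[{"offset": [0.03,0.002,0],"twist": [0,0,0],"hand": 0.026},{"offset": [0.06,0.002,0],"twist": [0,0,0],"hand": 0.026},{"offset": [0.08,0.002,0],"twist": [0,0,0],"hand": 0.026},{"offset": [0.088,0.002,0],"twist": [0,0,0],"hand": 0.026},{"offset": [0.09,0.002,0],"twist": [0,0,0],"hand": 0.026},{"offset": [0.09,0.002,0],"twist": [0,0,0],"hand": 0.026},{"offset": [0.09,0.002,0.008],"twist": [0,0,0],"hand": 0.026},{"offset": [0.09,0.002,0.016],"twist": [0,0,0],"hand": 0.026},{"offset": [0.09,0.002,0.024],"twist": [0,0,0],"hand": 0.026},{"offset": [0.09,0.002,0.032],"twist": [0,0,0],"hand": 0.026},{"offset": [0.09,0.002,0.04],"twist": [0,0,0],"hand": 0.026},{"offset": [0.09,0.002,0.048],"twist": [0,0,0],"hand": 0.026},{"offset": [0.09,0.002,0.056],"twist": [0,0,0],"hand": 0.026},{"offset": [0.09,0.002,0.056],"twist": [0,0,0],"hand": 0.026}]'

```text
time: 15.65
ee_pos: [0.6558, -0.0817, 0.2048]
tcp_rot: [-0.521, -0.477, 0.522, -0.478]
ft_force: [0.7, 0.4, 0.5]
width: 0.303
```

```bash
python3 - <<'E'
from h import *
s=arm.read_state();print(s['ee_pos'],s['ft_force'])
c=arm.camera('side');cv2.imwrite('pics/side9.png',cv2.resize(c['img'][160:300,220:380,::-1],None,fx=4,fy=4,interpolation=2))
c=arm.camera('scene');cv2.imwrite('pics/scene9.png',cv2.resize(c['img'][150:280,180:340,::-1],None,fx=4.5,fy=4.5,interpolation=2))
E
```

```text
[ 0.65581334 -0.08171762  0.20475169] [0.74426865 0.35111073 0.54098994]
```

View pics/scene9.png

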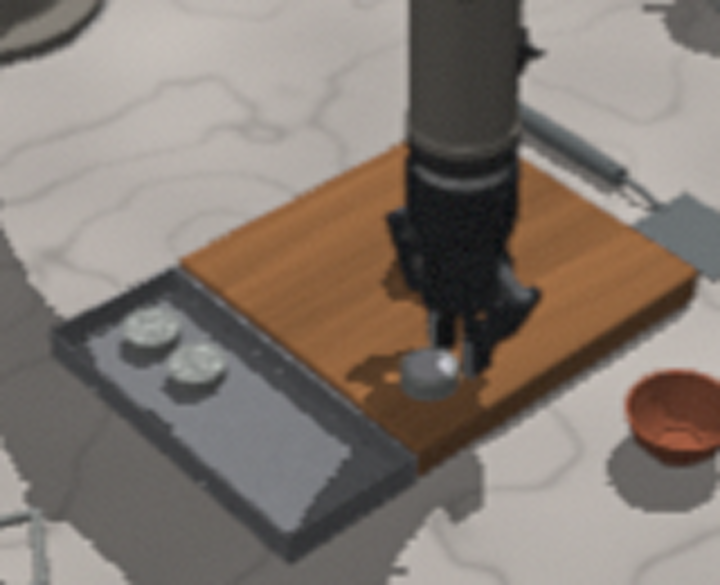

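Cap3 is ahead of the fingers at (430,373). Pushing it over the edge, then up and away.

>>> carry_out --deltas '[{"offset": [0,0,0.008],"twist": [0,0,0],"hand": 0.026},{"offset": [0,0,0.016],"twist": [0,0,0],"hand": 0.026},{"offset": [0,0,0.024],"twist": [0,0,0],"hand": 0.026},{"offset": [0,0,0.032],"twist": [0,0,0],"hand": 0.026},{"offset": [0,0,0.04],"twist": [0,0,0],"hand": 0.026},{"offset": [0,0,0.048],"twist": [0,0,0],"hand": 0.026},{"offset": [0,0,0.056],"twist": [0,0,0],"hand": 0.026},{"offset": [0,0,0.064],"twist": [0,0,0],"hand": 0.026},{"offset": [0,0,0.072],"twist": [0,0,0],"hand": 0.026},{"offset": [0,0,0.08],"twist": [0,0,0],"hand": 0.026},{"offset": [0,0,0.088],"twist": [0,0,0],"hand": 0.026},{"offset": [0,0,0.091],"twist": [0,0,0],"hand": 0.026},{"offset": [0,0,0.091],"twist": [0,0,0],"hand": 0.026},{"offset": [-0.03,0,0.091],"twist": [0,0,0],"hand": 0.026},{"offset": [-0.08,0,0.091],"twist": [0,0,0],"hand": 0.026},{"offset": [-0.13,0,0.091],"twist": [0,0,0],"hand": 0.026},{"offset": [-0.15,0,0.091],"twist": [0,0,0],"hand": 0.026},{"offset": [-0.15,0,0.091],"twist": [0,0,0],"hand": 0.026},{"offset": [-0.15,0,0.091],"twist": [0,0,0],"hand": 0.026}]'

```text
time: 18.12
ee_pos: [0.6479, -0.1703, 0.353]
tcp_rot: [-0.521, -0.479, 0.521, -0.477]
ft_force: [-0.1, -0.5, -0.6]
width: 0.307
```

```bash
python3 - <<'E'
from h import *
s=arm.read_state();print(s['ee_pos'],s['ft_force'])
c=arm.camera('side');cv2.imwrite('pics/side10.png',cv2.resize(c['img'][150:300,220:380,::-1],None,fx=4,fy=4,interpolation=2))
d=arm.camera('scene');cv2.imwrite('pics/scene10.png',cv2.resize(d['img'][150:280,180:340,::-1],None,fx=4.5,fy=4.5,interpolation=2))
E
```

```text
[ 0.64788075 -0.17028267  0.3530377 ] [-0.10308329 -0.52444644 -0.57138666]
```

View pics/scene10.png

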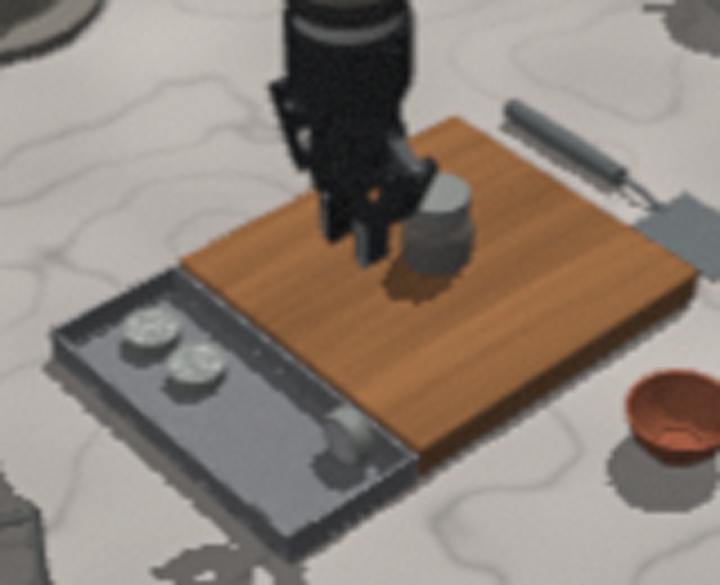

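View pics/side10.png

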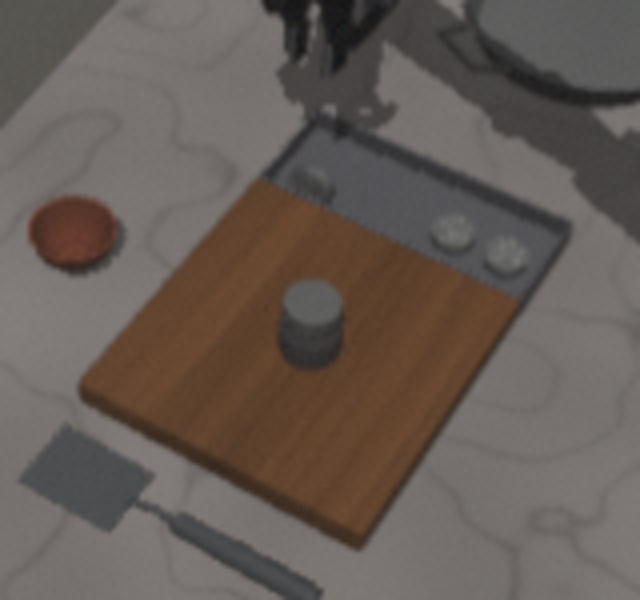

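Cap3 is in the tray but leans steeply against the board-side wall: (350,432) in the scene view, (312,185) in the side view. The jar and the rest are unmoved. I'll look closer before tipping it flat.

>>> carry_out --deltas '[{"offset": [0.0,0,-0.02],"twist": [0,0,0],"hand": 0.0},{"offset": [0.02,0,-0.04],"twist": [0,0,0],"hand": 0.0},{"offset": [0.04,0,-0.05],"twist": [0,0,0],"hand": 0.0},{"offset": [0.05,0,-0.05],"twist": [0,0,0],"hand": 0.0},{"offset": [0.05,0,-0.05],"twist": [0,0,0],"hand": 0.0}]'

```text
time: 18.85
ee_pos: [0.6522, -0.1208, 0.3037]
tcp_rot: [-0.521, -0.478, 0.522, -0.477]
ft_force: [-0.6, -0.4, 0.8]
width: 0.004
```

```bash
python3 - <<'E'
from h import *
s=arm.read_state();print(s['ee_pos'],s['ft_force'],s['width'])
c=arm.camera('wrist');cv2.imwrite('pics/wrist11.png',c['img'][...,::-1])
c=arm.camera('side');cv2.imwrite('pics/side11.png',cv2.resize(c['img'][170:240,260:380,::-1],None,fx=6,fy=6,interpolation=2))
z=c['z_map']
# points of cap3 in side: pixel region
u,v=np.meshgrid(np.arange(288,306),np.arange(189,204))
for cam,(a,b,e,f) in {'side':(289,305,190,202),'scene':(251,266,238,256)}.items():
    c=arm.camera(cam);u,v=np.meshgrid(np.arange(a,b),np.arange(e,f));uv=np.c_[u.ravel(),v.ravel()]
    o,d=ray(c,uv,c['extrinsics']);P=o+d*c['z_map'][v.ravel(),u.ravel()][:,None]
    print(cam);Z=(P[:,2]*1000).round().astype(int).reshape(u.shape);print(Z)
E
```

```text
[ 0.65221464 -0.1207539   0.30366591] [-0.60363286 -0.38189135  0.75201636] 0.003523507152402488
side
[[  22   16    3    5    4    3    2    4    7    2    1    0    3    3
     4    5]
 [  17    7    3    8   -1    7   41   44   44   46   45    6    4    0
     2    4]
 [   5    3    5    7    6   40   41   41   45   49   39   39    9    6
     5    1]
 [   8    2    5    2   35   39   38   39   44   45   46   45   38    2
     6   -1]
 [  -1    0    7   27   29   33   37   34   40 1080   44   39   38   35
     7    0]
 [   3    4    2   21   22   26   27   29   33   37   38   39   31   32
     3    0]
 [  27   27    6    2   17   19   23   27   29   29   33   34   38   30
    28    7]
 [  33   29   29   27   27   14   19   18   22   29   26   30   33   30
    21    6]
 [  32   34   30   34   32   25   29   16   15   22   23   27   29   26
     5    3]
 [  32   34   31   32   31   32   30   31   28   13   17   19   20    5
     7    7]
 [  27   30   37   30   31   30   30   29   34   27   32   14   13    2
     2    4]
 [  28   33   28   31   26   31   32   29   32   34   28   31  
[... 463 characters left out ...]
6  28]
 [  6  21  26  33  33  38  42  39  41  41  38  19  22  32  21]
 [ -2  22  23  31  33  34  34  37  40  40  35  34  18  24  29]
 [  2   4  20  26  29  30  33  36  35  32  34  32  13  17  23]
 [  7   4  16  19  21  26  29  30  34  34  35  30  30  14  16]
 [  3   4   3  15  21  22  22  30  30  31  28  28  27   9  14]
 [  3   2   5  11  12  15  23  25  28  25  24  25  20   1   8]
 [  4   3   5   2  11  11  18  22  24  21  16  16   1   3   4]
 [  3   3   5   2   3   4  12  14  22  19  12   3   6   4   1]
 [  5   0   3   4   1   1   7  13  13   3   4   3   1   2   4]
 [ -1   2   1   2   6   5   3   4   4   3   3   7   3   3   4]
 [  0   1   5   6   3  -2   0   4   4   4   4   4   1   3  27]]
```

View pics/wrist11.png

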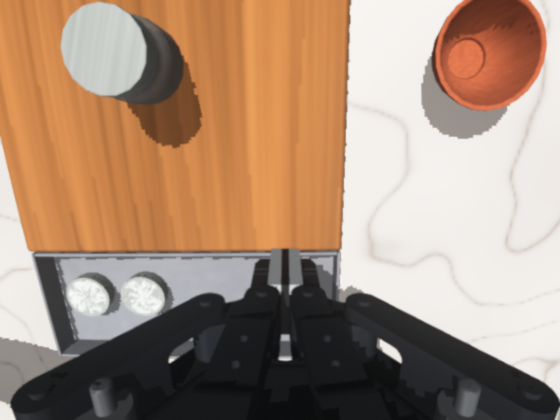

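View pics/side11.png

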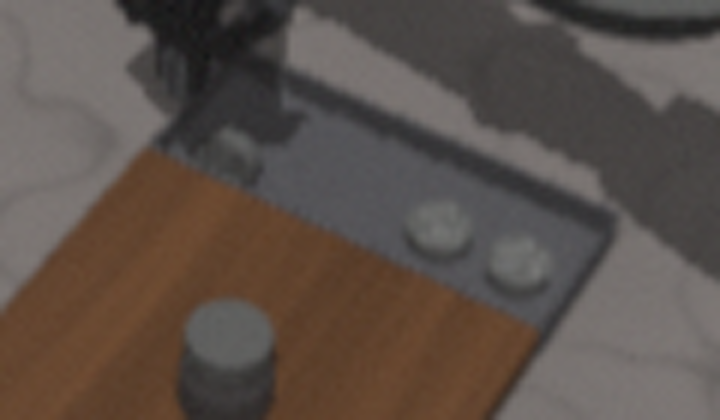

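```bash
python3 - <<'E'
from h import *
for cam,(a,b,e,f) in {'side':(289,305,190,202),'scene':(251,266,238,256)}.items():
    c=arm.camera(cam);u,v=np.meshgrid(np.arange(a,b),np.arange(e,f));uv=np.c_[u.ravel(),v.ravel()]
    o,d=ray(c,uv,c['extrinsics']);P=o+d*c['z_map'][v.ravel(),u.ravel()][:,None]
    t=np.radians(-5);b=(P[:,:2]-[.65,-.160])@np.array([[np.cos(t),-np.sin(t)],[np.sin(t),np.cos(t)]]) # board axes, y=0 at edge
    for lo,hi in[(8,16),(16,24),(24,32),(32,38),(38,43),(43,50)]:
        m=(P[:,2]*1000>lo)&(P[:,2]*1000<hi)&(b[:,1]<-.003 if 1 else 1)
        if m.any(): print(cam,lo,hi,m.sum(),'bx',(b[m,0].min()*1e3).round(),(b[m,0].max()*1e3).round(),'by',np.percentile(b[m,1]*1e3,[0,50,100]).round(1))
E
```

```text
side 8 16 12 bx -17.0 44.0 by [-54.4 -28.9 -15.8]
side 16 24 17 bx -20.0 44.0 by [-34.3 -15.2  -7.4]
side 24 32 24 bx -21.0 21.0 by [-29.2 -14.5  -3.3]
side 32 38 12 bx -18.0 16.0 by [-29.  -16.5 -14.4]
side 38 43 21 bx -18.0 13.0 by [-26.6 -18.6 -14.1]
side 43 50 4 bx -13.0 2.0 by [-27.2 -23.  -19.6]
scene 8 16 20 bx -52.0 18.0 by [-29.6 -26.4  -3.1]
scene 16 24 30 bx -44.0 21.0 by [-30.9 -25.3  -3.6]
scene 24 32 26 bx -26.0 44.0 by [-30.8 -27.1  -3.2]
scene 32 38 26 bx -14.0 21.0 by [-30.1 -26.  -14.9]
scene 38 43 20 bx -10.0 15.0 by [-28.8 -20.8 -12.9]
scene 43 50 8 bx -4.0 10.0 by [-26.1 -22.4 -17.6]
```

Cap3 stands on its rim in the tray, 3–43 mm high, about 14–30 mm beyond the board edge. I'll tip it flat with the shut fingers, pushing its upper half away from the board.

>>> carry_out --deltas '[{"offset": [0.03,0,0],"twist": [0,0,0],"hand": 0.0},{"offset": [0.06,0,0],"twist": [0,0,0],"hand": 0.0},{"offset": [0.085,0,0],"twist": [0,0,0],"hand": 0.0},{"offset": [0.095,0,0],"twist": [0,0,0],"hand": 0.0},{"offset": [0.095,0,0],"twist": [0,0,0],"hand": 0.0},{"offset": [0.095,0,0.012],"twist": [0,0,0],"hand": 0.0},{"offset": [0.095,0,0.024],"twist": [0,0,0],"hand": 0.0},{"offset": [0.095,0,0.032],"twist": [0,0,0],"hand": 0.0},{"offset": [0.095,0,0.038],"twist": [0,0,0],"hand": 0.0},{"offset": [0.095,0,0.044],"twist": [0,0,0],"hand": 0.0},{"offset": [0.095,0,0.05],"twist": [0,0,0],"hand": 0.0},{"offset": [0.095,0,0.056],"twist": [0,0,0],"hand": 0.0},{"offset": [0.095,0,0.062],"twist": [0,0,0],"hand": 0.0},{"offset": [0.095,0,0.068],"twist": [0,0,0],"hand": 0.0},{"offset": [0.095,0,0.074],"twist": [0,0,0],"hand": 0.0},{"offset": [0.095,0,0.074],"twist": [0,0,0],"hand": 0.0},{"offset": [0.05,0,0.074],"twist": [0,0,0],"hand": 0.0},{"offset": [0,0,0.074],"twist": [0,0,0],"hand": 0.0},{"offset": [-0.05,0,0.074],"twist": [0,0,0],"hand": 0.0},{"offset": [-0.06,0,0.074],"twist": [0,0,0],"hand": 0.0}]'

```text
time: 21.65
ee_pos: [0.6469, -0.1953, 0.3699]
tcp_rot: [0.523, 0.475, -0.52, 0.481]
ft_force: [0.6, -0.4, 0.5]
width: -0.005
```

```bash
python3 - <<'E'
from h import *
s=arm.read_state();print(s['ee_pos'],s['ft_force'],s['time'])
c=arm.camera('side');cv2.imwrite('pics/side12.png',cv2.resize(c['img'][150:300,220:380,::-1],None,fx=4,fy=4,interpolation=2))
d=arm.camera('scene');cv2.imwrite('pics/scene12.png',cv2.resize(d['img'][150:280,180:340,::-1],None,fx=4.5,fy=4.5,interpolation=2))
E
```

```text
[ 0.64691207 -0.19529732  0.36987652] [ 0.6430255  -0.44130005  0.46525467] 21.65
```

View pics/scene12.png

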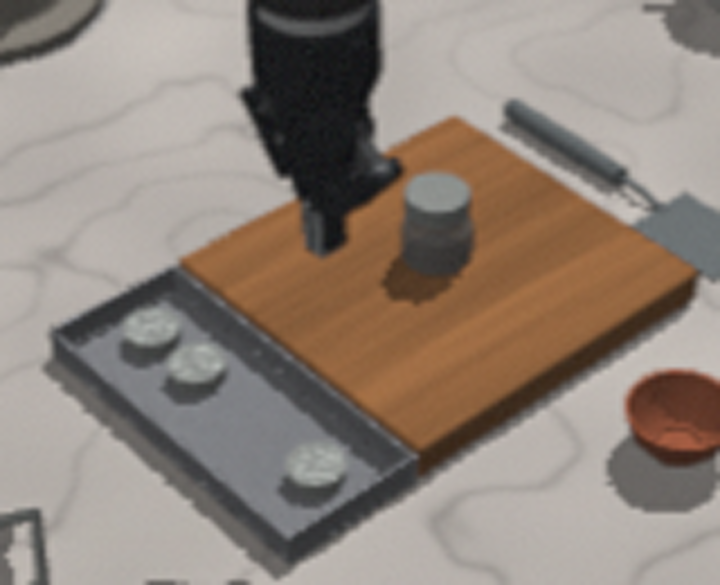

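View pics/side12.png

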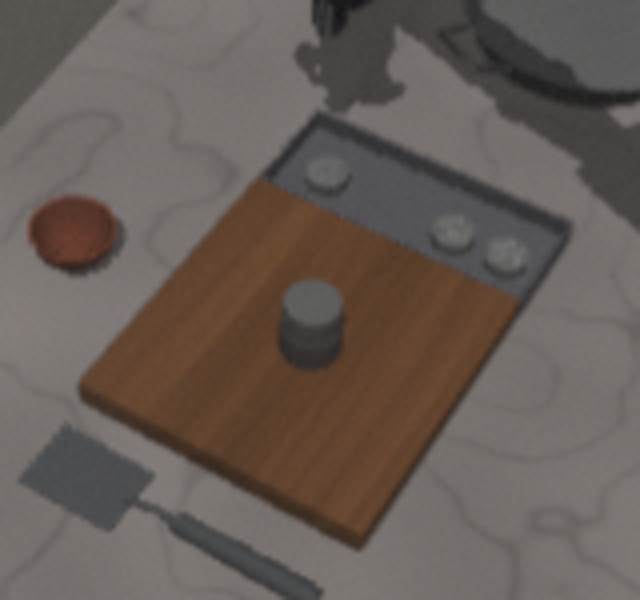

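All three caps lie flat in the tray: (152,330), (197,365) and (315,465) in the scene view. The jar at (438,225), the spatula and the salt bowl are where they were, and the arm is well above everything. Handing in.

```bash
python3 -c "
from cell import arm
print(arm.close_job())"
```

```text
the job is handed in; nothing more can be done
None
```

All three caps are in the grey tray, and I handed the job in at about 22 s of the 54 s allowed. I pushed each cap along the board and over the -y edge with the part-open fingers and never picked one up.

- **One correction:** cap3 first came to rest standing on its rim in the tray, so I tipped it flat with the shut fingers.
- **Last checks:** the final scene and side views show all three caps lying flat and separate in the tray. By eye, the jar, spatula and salt bowl had not moved. The fingers were about 0.2 m above the marble.
- **Forces:** the wrist force read under about 1.5 N each time I checked, which was at the end of each move.
- **Not checked:** I did not re-measure the pan and mortar at the end. The arm passed well clear of both.

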